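Set the fence of a bread-slicing board

TASK

The loose wooden fence on the bread-slicing board has slipped and swung away from its setting. Slide it fully home on its pivot pin and swing it round the pin until its back lies against the stop with the black knob, ready for slicing the bread. Leave the garlic, the bread, the cup and the salt shaker where they are.

Things in the scene. Friction and masses are not known exactly. Their poses are not given: they have to be found in the camera images.
- board: Fixed, immovable bread-slicing board of light wood, 280 mm deep (its x) by 440 mm wide (its y); its top is 24 mm above the worktop. Origin: centre of its underside; x away from the robot, y to the left. At y = -168 mm a saw kerf runs along x with a pair of knife-guide rods, 46 mm tall above the board, at x = -121 and +121 mm.
- pivot: Fixed upright steel pin on the board's far right part (board x 95, y -125 mm). Shank 10 mm in diameter; its button head, 21 mm in diameter, spans 22.5 to 28.5 mm above the board's top, so the fence under it can slide and turn but not be lifted off. Origin: on the pin's axis, level with the board's top; z up, heading meaningless.
- stop: Fixed round stop with a black ribbed thumb knob, clamped in the short slot in the board left of its middle (board y 60 mm, x anywhere from 56 to 104 mm). 16 mm in diameter where the fence meets it, 34 mm tall. Origin: on its axis, level with the board's top.
- fence: Loose brown bar with a pale middle strip, flat on the board, 276x40x20 mm, 0.2 kg. Its fork slot (12 mm wide, bottom at x +5.5) takes the pin. Origin: on its underside, where the pin's axis is when fully home. x runs to the free end (square face at x +250; fork tips -26); edges at y -20 (back, meets the stop) and +20 (robot's side). Starts 6-15 mm off home, free end swung towards the robot.
- loaf: Cut baguette, about 262 mm long, 68 mm wide and 62 mm high, lying loose on the worktop to the left of the board. Origin: centre of its underside; x along it. To be left alone.
- garlic: Garlic bulb, 60 mm across and 58 mm high, standing loose on the near right part of the board, on the robot's side of the fence. Origin: centre of its underside. To be left alone.
- mug: Small white cup with a handle, 62x88x50 mm, standing loose on the worktop, near left. Origin: centre of its underside. To be left alone.
- salt_shaker: Salt shaker, 44 mm across and 90 mm high, standing loose on the worktop at the right. Origin: centre of its underside. To be left alone.

How it is judged:
By the outcome, as a careful person would: the job done as asked, in the order asked, and still so for the second after the job is handed in, with the robot touching nothing.
It also fails if it takes over 48 s, if anything falls off the work surface, if the arm or the gripper's body presses on something with over 40 N, if the wrist force passes 120 N, or if a joint passes its speed limit or range.

ROBOT

A 7-joint arm with a two-finger parallel gripper is mounted at the origin on the work surface; the furniture and walls round the work are solid. World frame = base frame: x ahead of the robot, y to its left, z up, the work surface at z = 0. Lengths are in m, angles in degrees, forces in N, time in s.
With the tool pointing down it reaches from about 0.425 to 0.95 m from the base axis. Payload 4.7 kg.
Tool frame: the origin (TCP) lies midway between the tips of the shut fingers; the grasp point (between the pads) lies 19 mm behind it; y points along the fingers, z is the direction in which the jaws open and shut, and the axes are right-handed (so a half turn about y gives the same grasp; the last joint's range is limited). The gripper opens to 87 mm and grips with 3 to 60 N. Pads are 19 mm wide; open, the fingers measure 117 mm over their backs; the gripper's body (75 mm by 190 mm) begins 51 mm behind the grasp point.
Start: joints at [65.953, 26.849, -2.785, 87.806, 1.381, 65.374, -4.715], TCP at [0.257, -0.624, 0.223] pointing down, gripper open.
Joint ranges: [-148.3, 148.3], [-19.14, 114.17], [-79.39, 73.82], [5.75, 140.21], [-59.74, 239.74], [12.07, 113.84], [-152.46, 152.46]. Speed limits (degrees/s): [147.25, 147.25, 180, 180, 180, 180, 180].

INTERFACE

Orientations are given as a 3x3 rotation matrix whose columns are the frame's x, y, z axes.
In Python, from cell import arm gives the robot as it stands.
- The arm moves only by the tool jog_arm, never from a script. Its arguments are lists of equal length, an entry for each row: "delta_pos": the shift along the tool's x, y, z in cm, a list of three; "angular": the turn, a rotation vector about the tool's x, y, z in rad, a list of three; "jaw": the closure, from -1 (fully open) to 1 (shut). In form: {"delta_pos": [[tx, ty, tz], ...], "angular": [[ax, ay, az], ...], "jaw": [jaw, ...]}. A call has exactly 10 rows; each row is the pose to reach, as a shift and turn from the pose commanded when the call began, along the tool's axes at that moment; what a row does not reach only later rows make up. A row lasts 1/8 s, in which the tool goes at most 62.5 mm and 10.7 degrees, less where a joint would pass 70% of its speed; a pose out of reach is approached as far as the arm can. A call with a gripper value outside its range is refused whole. The fingers move at their own pace and stop on an object; "force" is the grip in N (left out, the last holds). Time passes only in rows, so rows that repeat a pose let the fingers close, or fill a call up. It gives the time, the measured TCP pose, the force and the opening at its end, in the units of the state.
- arm.state(): the state, without advancing time (a new reading comes with each control period).
- arm.grab_frame(name): name is "scene" or "side" or "wrist"; returns (picture, depth): 420x560x3 uint8, red, green, blue; 420x560 float32, m along the optical axis (not along the pixel's ray), 0 where there is no reading.
- arm.get_calibration(name): a dict with "fx", "fy", "cx", "cy" (pixels), "world_from_camera" (4x4, takes a point from camera to world coordinates); the wrist camera has in their place "T_tool_cam" (4x4, takes a point from camera to tool coordinates, whose origin is the TCP and whose axes are the tool frame's). Camera axes: x right, y up, looking along -z (the intrinsics and any distortion apply to the point x, -y, -z); pixel columns grow to the right and rows downward; lengths in m; the calibration is good to about 2 mm. The wrist camera is an equidistant fisheye: a pixel r from the principal point sees the ray r / f radians off the axis. A picture is of the moment at which its call begins: read the wrist's pose just before it. get_calibration takes no time and is no camera call.
- arm.sign_off(): hands the job in, once; it reports no verdict.
Trained networks look in the newest picture that a camera, given by its name, has taken for a name from the list of things; names that differ only in an ending like _2 or _b are one class to them, and where a whole thing is asked for, a point or a joint stands for the part that bears it (a point fixed in the world has none). Each returns a list of dicts, best first, with "score" (0 to 1); they miss things now and then, are a little off and sometimes report something else, mostly with a low value. They report only what shows in the picture. A call takes as long as a camera call.
- arm.look_for(camera, target): "xyz" ([x, y, z] in m, in world coordinates, good to about 4 mm: the middle of the surface that is visible of it).
The state is a dict: "t": time; "qpos": joint angles; "joint_velocities": joint speeds; "tau": joint torques, N m; "ee_pos": TCP position; "orientation": TCP orientation; "contact_force": force on the tool from outside, world axes, zero at the start; "torque": the same for the moment, N m; "width": finger opening in m.
Only numpy, scipy, OpenCV 4.12 (cv2) and the standard library are available. Lean on these libraries where they do the work, as an engineer would, in place of code of your own. Each camera call takes 0.05 s, during which the arm holds its last target. There are 200 camera calls.

## Working session

There is one attempt and no reset: what is moved stays moved. The work goes in short steps, Python scripts to look and compute and a tool call to move; the robot and the scene stay as the last step left them, time stands still between calls to the robot, and variables do not carry over. Pictures are saved under pics/ and viewed, about 8 in all and at most 12, crops included, and the job is handed in when it is done.

Besides the shell and the picture viewer there is one more tool, called after ">>>" as name(argument=value, ...) on one line, values as JSON. jog_arm: Moves the arm, as the interface text tells. Its arguments: {"type":"object","properties":{"delta_pos":{"type":"array"},"angular":{"type":"array"},"jaw":{"type":"array"},"force":{"type":"number"}},"required":["delta_pos","angular","jaw"]}

```bash
mkdir -p pics; ls; cat > h.py <<'E'
import numpy as np, cv2
from cell import arm
def save(n,im): cv2.imwrite('pics/'+n,cv2.cvtColor(im,cv2.COLOR_RGB2BGR))
def cloud(name,d,c=None):
    c=c or arm.get_calibration(name)
    v,u=np.mgrid[:420,:560]
    X=(u-c['cx'])/c['fx']*d; Y=-(v-c['cy'])/c['fy']*d
    P=np.stack([X,Y,-d,np.ones_like(d)],-1)@np.array(c['world_from_camera']).T
    P=P[...,:3].copy(); P[d<=0]=np.nan
    return P
def proj(name,p):
    c=arm.get_calibration(name); q=np.linalg.inv(np.array(c['world_from_camera']))@np.append(p,1)
    return c['cx']+c['fx']*q[0]/-q[2], c['cy']+c['fy']*q[1]/q[2]
E
python3 - <<'E'
from h import *
np.set_printoptions(precision=4,suppress=True)
s=arm.state();print(s)
for n in ('scene','side'):
    im,d=arm.grab_frame(n);save(n+'0.png',im);np.save(n+'0.npy',d)
    print(arm.get_calibration(n))
    for t in ('fence','stop','pivot','garlic','board','loaf','mug','salt_shaker'):
        print(n,t,[(np.round(r['xyz'],4),round(r['score'],2)) for r in arm.look_for(n,t)][:2])
print(arm.get_calibration('wrist'))
E
```

```text
pics
{'t': 0.0, 'qpos': array([65.9558, 26.8983, -2.7843, 87.8743,  1.3809, 65.3733, -4.7158]), 'joint_velocities': array([ 0.0836, -0.0374, -0.0414,  0.1236, -0.0637, -0.004 ,  0.0101]), 'tau': array([  0.0002, -50.7976,  -0.0809, -23.6158,  -0.0615,   0.0377,
         0.0001]), 'ee_pos': array([ 0.2569, -0.6236,  0.2215]), 'orientation': array([[-0.9246, -0.0008,  0.3809],
       [-0.3809,  0.0018, -0.9246],
       [ 0.0001, -1.    , -0.002 ]]), 'contact_force': array([-0.2622, -0.2045, -0.2498]), 'torque': array([ 0.0568,  0.0248, -0.0096]), 'width': 0.0867618586227652}
{'fx': 399.8647473135211, 'fy': 399.8647473135211, 'cx': 275.22391737063947, 'cy': 202.0292402956852, 'world_from_camera': array([[-0.4356,  0.6432, -0.6297, -0.1532],
       [-0.9001, -0.3028,  0.3134,  0.3412],
       [ 0.0109,  0.7033,  0.7108,  0.8178],
       [ 0.    ,  0.    ,  0.    ,  1.    ]])}
scene fence [(array([0.5852, 0.0331, 0.0418]), 0.67)]
scene stop []
scene pivot [(array([0.4435, 0.4172, 0.0562]), 0.48)]
scene garlic [(array([ 0.4308, -0.022 ,  0.0525]), 0.81)]
scene board [(array([0.5328, 0.0695
[... 521 characters left out ...]
1, 0.0461]), 0.77), (array([0.3666, 0.2943, 0.0345]), 0.57)]
side stop [(array([0.6708, 0.0647, 0.0438]), 0.59)]
side pivot []
side garlic [(array([ 0.4438, -0.0409,  0.0602]), 0.86)]
side board [(array([0.5534, 0.008 , 0.0228]), 0.6)]
side loaf [(array([0.4706, 0.3956, 0.0471]), 0.85)]
side mug [(array([0.3701, 0.2937, 0.034 ]), 0.65)]
side salt_shaker [(array([ 0.5785, -0.4263,  0.0544]), 0.78)]
{'fx': 325.19226210127806, 'fy': 325.19226210127806, 'cx': 277.27287130495057, 'cy': 218.8896749429288, 'T_tool_cam': array([[-0.0003, -0.9666, -0.2562, -0.0705],
       [-0.0003,  0.2562, -0.9666, -0.1625],
       [ 1.    , -0.0002, -0.0004, -0.0013],
       [ 0.    ,  0.    ,  0.    ,  1.    ]])}
```

View pics/side0.png

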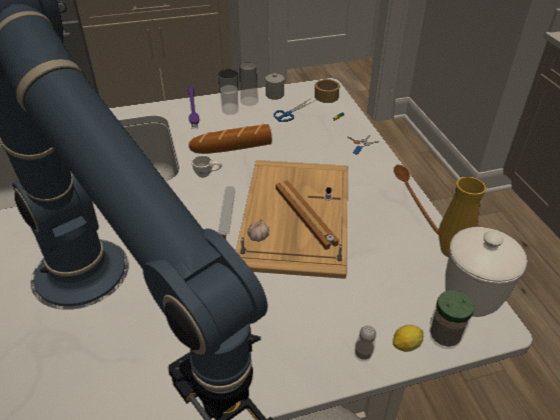

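View pics/scene0.png

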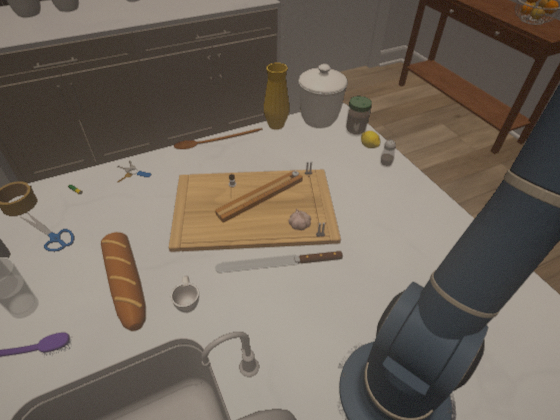

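Side view: the fence runs from (280,183) to the pin at about (330,238), with the stop at (328,192) and the garlic at (258,231). Next I'll fit the board and fence from the depth.

```bash
cat > m.py <<'E'
from h import *
np.set_printoptions(precision=4,suppress=True)
def measure(ds):
  for n,d in ds.items():
    P=cloud(n,d); z=P[...,2]
    reg=(P[...,0]>.35)&(P[...,0]<.8)&(P[...,1]>-.25)&(P[...,1]<.3)
    b=reg&(z>.012)&(z<.034); 
    k,lab,st,_=cv2.connectedComponentsWithStats(b.astype(np.uint8)); i=1+np.argmax(st[1:,4]); Q=P[lab==i]
    print(n,'board z',np.median(Q[:,2]),'n',len(Q)); r=cv2.minAreaRect((Q[:,:2]*1000).astype(np.float32));print(' rect mm',r)
    zb=np.median(Q[:,2])
    f=reg&(z>zb+.014)&(z<zb+.024)
    k,lab,st,_=cv2.connectedComponentsWithStats(f.astype(np.uint8))
    for i in np.argsort(-st[1:,4])[:3]+1:
        Q=P[lab==i]; print(' comp',st[i],cv2.minAreaRect((Q[:,:2]*1000).astype(np.float32)),np.median(Q[:,2]))
    hi=reg&(z>zb+.026)
    k,lab,st,_=cv2.connectedComponentsWithStats(hi.astype(np.uint8))
    for i in range(1,k):
        if st[i,4]>3:
            Q=P[lab==i]; print(' high',st[i],Q.mean(0),Q[:,2].max())
E
python3 - <<'E'
from m import *
measure({n:np.load(n+'0.npy') for n in('scene','side')})
E
```

```text
scene board z 0.02209058440411915 n 10232
 rect mm ((569.1243286132812, 48.20037841796875), (439.91937255859375, 286.7395935058594), 68.04655456542969)
 comp [ 215  170   88   51 1040] ((584.0635375976562, 20.56627655029297), (43.581642150878906, 276.42083740234375), 11.872682571411133) 0.04171345237816171
 comp [183 276  15  16  66] ((380.7090148925781, 291.05865478515625), (55.130210876464844, 16.80715560913086), 7.6991167068481445) 0.04356991745180261
 comp [292 225  19   6  41] ((420.63421630859375, -20.455183029174805), (47.03470230102539, 10.877792358398438), 72.34349060058594) 0.042965464018997146
 high [307 162   2   6  12] [ 0.6192 -0.1476  0.0583] 0.06674878949463647
 high [310 162   2   5  10] [ 0.6157 -0.1556  0.0601] 0.067491338119119
 high [292 171   7   5  20] [ 0.6091 -0.1015  0.0503] 0.05232397764029317
 high [229 175   6   6  26] [0.6671 0.0733 0.0544] 0.05835648793597559
 high [289 209  22  19 285] [ 0.4361 -0.0231  0.06  ] 0.08009058921769352
 high [318 223   3   6  13] [ 0.3947 -0.0569  0.0605] 0.06883755028813376
 high [322 223   3   7  14] [ 0.3905 -0.0661  0.0
[... 299 characters left out ...]
71069335938) 0.044540887068630575
 comp [200 161  21  10  63] ((381.08770751953125, 286.3676452636719), (62.91972732543945, 20.31017303466797), 13.39464282989502) 0.04427800561425299
 comp [247 234  22   7  46] ((439.86871337890625, -46.82780456542969), (22.859153747558594, 54.0467414855957), 70.25077056884766) 0.046104363476231425
 high [325 187   6   6  28] [0.6709 0.0684 0.0576] 0.06324465261917223
 high [247 219  22  20 271] [ 0.4432 -0.038   0.063 ] 0.08391832987336145
 high [326 235   8   6  28] [ 0.6116 -0.107   0.0538] 0.05875302014352135
 high [240 236   4  10  26] [ 0.3966 -0.0653  0.0636] 0.07123779506051409
 high [339 243   3  11  24] [ 0.6197 -0.157   0.0638] 0.07367073654247991
```

```bash
cat >> h.py <<'E'
from scipy.spatial.transform import Rotation as R
def go(p,yaw):
    "delta (cm) and rotvec for tool z at heading yaw deg, pointing down"
    s=arm.state(); c,q=np.cos(np.radians(yaw)),np.sin(np.radians(yaw))
    T=np.array([[q,0,c],[-c,0,q],[0,-1,0]]); O=s['orientation']
    print('d cm',np.round(O.T@(np.array(p)-s['ee_pos'])*100,2),'rot',np.round(R.from_matrix(O.T@T).as_rotvec(),4))
E
python3 -c "
from h import *
go([.585,.0223,.2],11.7)"
```

```text
d cm [-54.93   2.26 -47.28] rot [-1.0000e-04 -1.3842e+00  1.0000e-04]
```

>>> jog_arm(delta_pos=[[-4.4, 0.2, -3.8], [-8.8, 0.4, -7.6], [-13.2, 0.5, -11.3], [-17.6, 0.7, -15.1], [-22, 0.9, -18.9], [-26.4, 1.1, -22.7], [-30.8, 1.3, -26.5], [-35.2, 1.4, -30.3], [-39.5, 1.6, -34], [-43.9, 1.8, -37.8]], angular=[[0, -0.11, 0], [0, -0.22, 0], [0, -0.33, 0], [0, -0.44, 0], [0, -0.55, 0], [0, -0.66, 0], [0, -0.77, 0], [0, -0.88, 0], [0, -1, 0], [0, -1.11, 0]], jaw=[-1, -1, -1, -1, -1, -1, -1, -1, -1, -1])

```text
t: 2.15
ee_pos: [0.5198, -0.106, 0.2049]
orientation: [[-0.067, 0.001, 0.998], [-0.998, -0.001, -0.067], [0.001, -1.0, 0.001]]
contact_force: [0.4, -0.7, -0.2]
width: 0.0872
```

```bash
python3 -c "
from h import *
go([.585,.0223,.2],11.7)"
```

```text
d cm [-13.24   0.49   5.65] rot [-0.0009 -0.2711  0.0008]
```

>>> jog_arm(delta_pos=[[-3.3, 0.1, 1.4], [-6.6, 0.3, 2.8], [-9.9, 0.4, 4.2], [-13.2, 0.5, 5.6], [-13.2, 0.5, 5.6], [-13.2, 0.5, 5.6], [-13.2, 0.5, 5.6], [-13.2, 0.5, 5.6], [-13.2, 0.5, 5.6], [-13.2, 0.5, 5.6]], angular=[[0, -0.07, 0], [0, -0.14, 0], [0, -0.2, 0], [0, -0.27, 0], [0, -0.27, 0], [0, -0.27, 0], [0, -0.27, 0], [0, -0.27, 0], [0, -0.27, 0], [0, -0.27, 0]], jaw=[-1, -1, -1, -1, -1, -1, -1, -1, -1, -1])

```text
t: 3.4
ee_pos: [0.5841, 0.0201, 0.1996]
orientation: [[0.198, 0.0, 0.98], [-0.98, -0.0, 0.198], [0.0, -1.0, 0.0]]
contact_force: [-0.8, 0.1, -0.1]
width: 0.0868
```

```bash
cat >> m.py <<'E'
def wcloud(d,s):
    c=arm.get_calibration('wrist'); v,u=np.mgrid[:420,:560]
    x=u-c['cx'];y=v-c['cy'];r=np.hypot(x,y)+1e-9;th=r/c['fx']
    t=np.tan(th)*d/r
    P=np.stack([x*t,-y*t,-d,np.ones_like(d)],-1)@np.array(c['T_tool_cam']).T
    P=P[...,:3]@s['orientation'].T+s['ee_pos']; P[(d<=0)|(th>1.3)]=np.nan; return P
def wproj(p,s):
    c=arm.get_calibration('wrist'); q=np.linalg.inv(np.array(c['T_tool_cam']))@np.append(s['orientation'].T@(np.array(p)-s['ee_pos']),1)
    x,y,zz=q[0],-q[1],-q[2]; r=np.hypot(x,y); th=np.arctan2(r,zz)*c['fx']; return c['cx']+th*x/r,c['cy']+th*y/r
def wmeasure(name):
    s=arm.state(); im,d=arm.grab_frame('wrist'); save(name+'.png',im); P=wcloud(d,s); z=P[...,2]
    reg=(P[...,0]>.45)&(P[...,0]<.75)&(P[...,1]>-.2)&(P[...,1]<.25)
    print('t',s['t'],'ee',s['ee_pos'],'board z',np.nanmedian(z[reg&(z>.012)&(z<.034)]))
    f=reg&(z>.038)&(z<.049)
    k,lab,st,_=cv2.connectedComponentsWithStats(f.astype(np.uint8))
    for i in np.argsort(-st[1:,4])[:2]+1:
        Q=P[lab==i]; print(' comp',st[i],cv2.minAreaRect((Q[:,:2]*1000).astype(np.float32)),np.median(Q[:,2]))
    hi=reg&(z>.0495)&(z<.1)
    k,lab,st,_=cv2.connectedComponentsWithStats(hi.astype(np.uint8))
    for i in range(1,k):
        if st[i,4]>15:
            Q=P[lab==i]; print(' high',st[i],'mean',Q.mean(0),'circ',cv2.minEnclosingCircle((Q[:,:2]*1000).astype(np.float32)),Q[:,2].max())
    return im,P
E
python3 - <<'E'
from m import *
im,P=wmeasure('w1')
s=arm.state()
for t in('stop','pivot','fence'): print(t,[(np.round(r['xyz'],4),round(r['score'],2)) for r in arm.look_for('wrist',t)][:2])
E
```

```text
t 3.4 ee [0.5841 0.0201 0.1996] board z 0.024274975329877643
 comp [ 261   69   42  207 8209] ((582.6573486328125, 50.813446044921875), (40.395660400390625, 212.89613342285156), 11.510553359985352) 0.044077984115913654
 comp [265 305  14  19 197] ((602.7647094726562, -103.54199981689453), (14.614381790161133, 25.862049102783203), 9.590042114257812) 0.044352715725471364
 high [369 166  17  18 222] mean [0.6727 0.0734 0.0573] circ ((673.89306640625, 73.37242889404297), 8.635177612304688) 0.06046578389143362
 high [ 135  201   32   50 1056] mean [ 0.4609 -0.0226  0.0615] circ ((455.60015869140625, -25.15320587158203), 26.418529510498047) 0.08335970427025176
 high [273 310  19  16 222] mean [ 0.6145 -0.1008  0.0519] circ ((614.6712646484375, -101.96390533447266), 10.484013557434082) 0.05428324107833407
stop [(array([0.6724, 0.0734, 0.0505]), 0.78)]
pivot [(array([ 0.615 , -0.099 ,  0.0525]), 0.66), (array([0.582 , 0.0523, 0.0452]), 0.47)]
fence [(array([0.5768, 0.0479, 0.0445]), 0.63)]
```

View pics/w1.png

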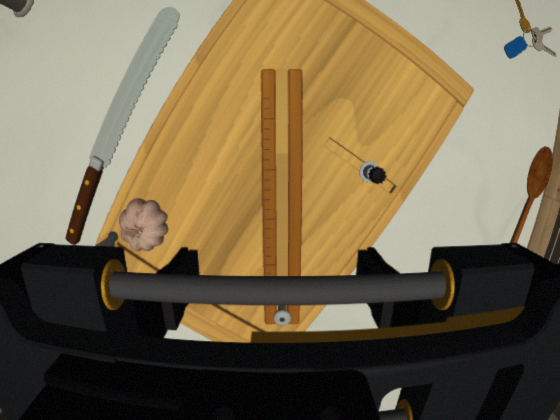

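The wrist picture shows the free end at (281,70), the pin head at (282,318) and the stop at (372,173). From it, the slip is about 12.5 mm and the heading 101.5° against a target of about 80.2°. I'll go down and grip at local x = 115.

```bash
python3 -c "
from h import *
go([.5884,.0228,.027],11.5)"
```

```text
d cm [-0.15 17.26  0.46] rot [-0.     -0.0007  0.0001]
```

>>> jog_arm(delta_pos=[[-0.2, 4, 0.5], [-0.2, 8, 0.5], [-0.2, 12, 0.5], [-0.2, 15, 0.5], [-0.2, 16.5, 0.5], [-0.2, 17.2, 0.5], [-0.2, 17.2, 0.5], [-0.2, 17.2, 0.5], [-0.2, 17.2, 0.5], [-0.2, 17.2, 0.5]], angular=[[0, 0, 0], [0, 0, 0], [0, 0, 0], [0, 0, 0], [0, 0, 0], [0, 0, 0], [0, 0, 0], [0, 0, 0], [0, 0, 0], [0, 0, 0]], jaw=[-1, -1, -1, -1, -1, -1, -1, 0, 0.5, 1], force=20)

```text
t: 4.85
ee_pos: [0.589, 0.0233, 0.0281]
orientation: [[0.199, 0.001, 0.98], [-0.98, -0.0, 0.199], [0.0, -1.0, 0.001]]
contact_force: [-0.7, -0.4, 0.2]
width: 0.0651
```

>>> jog_arm(delta_pos=[[0, 0, 0], [0, 0, 0], [0, 0, 0], [0, 0, 0], [0, 0, 0], [0.2, 0, 0], [0.4, 0, 0], [0.6, 0, 0], [0.8, 0, 0], [0.8, 0, 0]], angular=[[0, 0, 0], [0, 0, 0], [0, 0, 0], [0, 0, 0], [0, 0, 0], [0, 0, 0], [0, 0, 0], [0, 0, 0], [0, 0, 0], [0, 0, 0]], jaw=[1, 1, 1, 1, 1, 1, 1, 1, 1, 1])

```text
t: 6.1
ee_pos: [0.5904, 0.0151, 0.0275]
orientation: [[0.198, 0.0, 0.98], [-0.98, -0.0, 0.198], [0.0, -1.0, 0.0]]
contact_force: [-0.8, 0.8, 0.6]
width: 0.04
```

>>> jog_arm(delta_pos=[[0.1, 0, 0], [0.2, 0, 0], [0.3, 0, 0], [0.35, 0, 0], [0.4, 0, 0], [0.45, 0, 0], [0.5, 0, 0], [0.55, 0, 0], [0.6, 0, 0], [0.6, 0, 0]], angular=[[0, 0, 0], [0, 0, 0], [0, 0, 0], [0, 0, 0], [0, 0, 0], [0, 0, 0], [0, 0, 0], [0, 0, 0], [0, 0, 0], [0, 0, 0]], jaw=[1, 1, 1, 1, 1, 1, 1, 1, 1, 1])

```text
t: 7.35
ee_pos: [0.5914, 0.0098, 0.0276]
orientation: [[0.199, 0.0, 0.98], [-0.98, 0.0, 0.199], [-0.0, -1.0, 0.0]]
contact_force: [0.4, 1.9, -0.4]
width: 0.0397
```

```bash
python3 - <<'E'
from m import *
im,P=wmeasure('w2')
print(arm.state()['contact_force'],arm.state()['torque'])
E
```

```text
t 7.35 ee [0.5914 0.0098 0.0276] board z 0.0242973554933269
 comp [  218     1   120   275 23874] ((577.9998779296875, 77.68266296386719), (57.58017349243164, 132.7613525390625), 11.682184219360352) 0.04408953935827283
 comp [ 239  305   77   26 1944] ((596.2432250976562, -11.401874542236328), (40.14181900024414, 18.424638748168945), 11.61168098449707) 0.044102069070895096
 high [452 180  35  37 934] mean [0.6718 0.0734 0.0566] circ ((673.9268798828125, 73.01846313476562), 8.99278736114502) 0.059767454116781735
 high [ 52 243   9  24  69] mean [0.5077 0.0266 0.0991] circ ((507.6035461425781, 27.23610496520996), 4.578319072723389) 0.09999264835411485
 high [496 243   9  19  56] mean [0.6628 0.0596 0.099 ] circ ((662.8582153320312, 59.613250732421875), 3.5916733741760254) 0.09998462026733447
 high [205 263  32  13 257] mean [0.565  0.0163 0.0563] circ ((564.9669189453125, 14.159679412841797), 6.605342864990234) 0.06397808759156985
 high [319 263  31  13 268] mean [0.6144 0.0263 0.0559] circ ((615.01611328125, 24.755931854248047), 6.290465354919434) 0.06404611063287756
 high [ 64 293  13  34  77] mean [0.5114 0.0047 0.0979] circ ((493.67822265625, -7.123965263366699), 26.302400588989258) 0.09993773060835312
 high [479 293  12  34  99] mean [0.6672 0.0366 0.0991] circ ((667.375732421875, 36.26014709472656), 7.618801593780518) 0.09999903665914013
 high [200 304  36  26 794] mean [0.5686 0.0085 0.0823] circ ((568.7166748046875, 8.822867393493652), 12.756937980651855) 0.09994215425528702
 high [319 304  37  26 794] mean [0.6141 0.0178 0.0821] circ ((614.300537109375, 17.954727172851562), 12.461267471313477) 0.09978179266830066
 high [455 377   9  21  44] mean [ 0.6751 -0.0022  0.0992] circ ((675.256591796875, -2.878720283508301), 5.985459327697754) 0.09994709845229441
[0.2359 2.2231 0.5906] [ 0.3992  0.035  -0.0145]
```

>>> jog_arm(delta_pos=[[0.05, 0, 0], [0.1, 0, 0], [0.15, 0, 0], [0.2, 0, 0], [0.2, 0, 0], [0.2, 0, 0], [0.2, 0, 0], [0.2, 0, 0], [0.2, 0, 0], [0.2, 0, 0]], angular=[[0, 0, 0], [0, 0, 0], [0, 0, 0], [0, 0, 0], [0, 0, 0], [0, 0, 0], [0, 0, 0], [0, 0, 0], [0, 0, 0], [0, 0, 0]], jaw=[1, 1, 1, 1, 1, 1, 1, 1, 1, 1])

```text
t: 8.65
ee_pos: [0.5914, 0.0097, 0.0276]
orientation: [[0.2, -0.0, 0.98], [-0.98, 0.002, 0.2], [-0.002, -1.0, 0.0]]
contact_force: [-1.1, 6.3, -0.0]
width: 0.0395
```

Pushing 2 mm further moved the tool 0.1 mm and raised the force to 6 N, so the fence is home on the pin. Next is the swing about the pin, r = 11.2 cm, keeping a light inward bias.

>>> jog_arm(delta_pos=[[0.005, 0, 0.29], [0.015, 0, 0.59], [0.035, 0, 0.88], [0.06, 0, 1.17], [0.1, 0, 1.46], [0.14, 0, 1.75], [0.19, 0, 2.04], [0.245, 0, 2.33], [0.31, 0, 2.61], [0.38, 0, 2.9]], angular=[[0, 0.0262, 0], [0, 0.0524, 0], [0, 0.0785, 0], [0, 0.1047, 0], [0, 0.1309, 0], [0, 0.1571, 0], [0, 0.1833, 0], [0, 0.2094, 0], [0, 0.2356, 0], [0, 0.2618, 0]], jaw=[1, 1, 1, 1, 1, 1, 1, 1, 1, 1])

```text
t: 9.9
ee_pos: [0.6203, 0.0119, 0.0276]
orientation: [[-0.061, -0.001, 0.998], [-0.998, 0.002, -0.061], [-0.002, -1.0, -0.001]]
contact_force: [-3.2, 7.4, 1.3]
width: 0.0396
```

```bash
python3 - <<'E'
from m import *
s=arm.state();print(s['orientation'],s['contact_force'],s['torque'])
d=s['ee_pos'][:2]*1000-[614.5,-102];print(np.hypot(*d),np.degrees(np.arctan2(d[1],d[0])))
im,P=wmeasure('w3')
E
```

```text
[[-0.0614 -0.0012  0.9981]
 [-0.9981  0.0022 -0.0614]
 [-0.0021 -1.     -0.0014]] [-3.1756  7.4208  1.3084] [ 1.2613  0.4575 -0.0893]
114.0153361639003 87.0620410633111
t 9.9 ee [0.6203 0.0119 0.0276] board z 0.024322954006101932
 comp [  218     1   121   275 23839] ((624.5208740234375, 80.9329605102539), (132.51092529296875, 57.803218841552734), 86.7863998413086) 0.044098987163630095
 comp [ 239  305   77   26 1942] ((619.207275390625, -9.337815284729004), (18.07863998413086, 40.36490249633789), 85.4866714477539) 0.04415645764780399
 high [ 371  134   41   40 1144] mean [0.6728 0.0735 0.0574] circ ((673.9002075195312, 73.35569763183594), 8.614458084106445) 0.06002748202043154
 high [ 52 243   6  11  22] mean [0.5437 0.0526 0.0992] circ ((543.68212890625, 52.77926254272461), 1.9359204769134521) 0.09990895579188826
 high [495 243   9  24  71] mean [0.7018 0.0405 0.099 ] circ ((701.8355712890625, 40.46160125732422), 4.575099945068359) 0.0999960180471966
 high [ 56 255   4   7  16] mean [0.5437 0.0488 0.0991] circ ((543.8923950195312, 48.801513671875), 1.5605528354644775) 0.09990876169
[... 436 characters left out ...]
 64 293  13  34  62] mean [0.5425 0.0281 0.0992] circ ((542.6298828125, 27.440561294555664), 7.902955055236816) 0.09999517994706808
 high [479 293  12  34 101] mean [0.7002 0.0184 0.099 ] circ ((700.127197265625, 18.046977996826172), 7.658230304718018) 0.09999932622143012
 high [200 304  36  26 788] mean [0.5976 0.0165 0.0822] circ ((597.302978515625, 16.7053165435791), 12.557666778564453) 0.09996535616447544
 high [319 304  37  26 794] mean [0.644  0.0138 0.0822] circ ((644.0825805664062, 14.351309776306152), 12.413686752319336) 0.09989882464205975
 high [455 377  10  21  48] mean [ 0.6978 -0.0218  0.099 ] circ ((698.162841796875, -22.192716598510742), 6.479625701904297) 0.09996313356807131
```

View pics/w3.png

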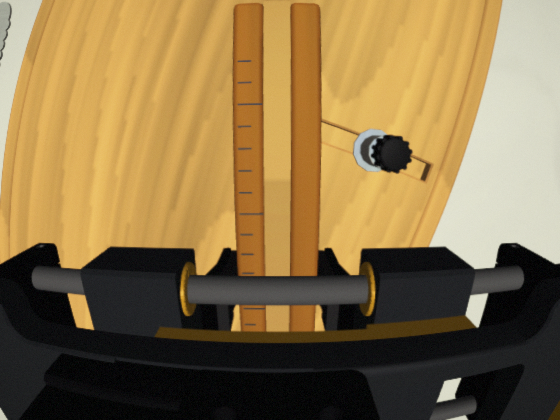

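The gap to the stop (at 373,150) is closing and the radius is unchanged at 114 mm, so the fence is still home. About 6.4° remain.

>>> jog_arm(delta_pos=[[0.003, 0, 0.2], [0.01, 0, 0.39], [0.025, 0, 0.59], [0.04, 0, 0.78], [0.055, 0, 0.98], [0.065, 0, 1.1], [0.075, 0, 1.2], [0.08, 0, 1.3], [0.085, 0, 1.37], [0.085, 0, 1.37]], angular=[[0, 0.0175, 0], [0, 0.035, 0], [0, 0.0525, 0], [0, 0.07, 0], [0, 0.0873, 0], [0, 0.098, 0], [0, 0.107, 0], [0, 0.116, 0], [0, 0.122, 0], [0, 0.122, 0]], jaw=[1, 1, 1, 1, 1, 1, 1, 1, 1, 1])

```text
t: 11.2
ee_pos: [0.6342, 0.0104, 0.0276]
orientation: [[-0.182, -0.001, 0.983], [-0.983, 0.003, -0.182], [-0.002, -1.0, -0.001]]
contact_force: [-0.9, 5.2, 0.6]
width: 0.0398
```

```bash
python3 - <<'E'
from m import *
s=arm.state();print(s['orientation'],s['contact_force'],s['torque'])
d=s['ee_pos'][:2]*1000-[614.5,-102];print(np.hypot(*d),np.degrees(np.arctan2(d[1],d[0])))
im,d=arm.grab_frame('wrist');save('w4.png',im)
P=wcloud(d,s);f=(abs(P[...,2]-.044)<.003)
u=np.nonzero(f&(P[...,1]>.04)&(P[...,1]<.12))
Q=P[u]; e=np.array([[y]+list(np.percentile(Q[abs(Q[:,1]-y)<.003,0],[1,99])) for y in np.arange(.045,.12,.006)])
for j in(1,2): a=np.polyfit(e[:,0],e[:,j],1); print(a, 90-np.degrees(np.arctan(a[0])))
E
```

```text
[[-0.1819 -0.0007  0.9833]
 [-0.9833  0.0026 -0.1819]
 [-0.0024 -1.     -0.0011]] [-0.8924  5.2065  0.6378] [ 1.266   0.2442 -0.1859]
114.06732101635562 80.04926174616568
[0.1844 0.6124] 79.55311552837637
[0.1821 0.6524] 79.67770420910529
```

View pics/w4.png

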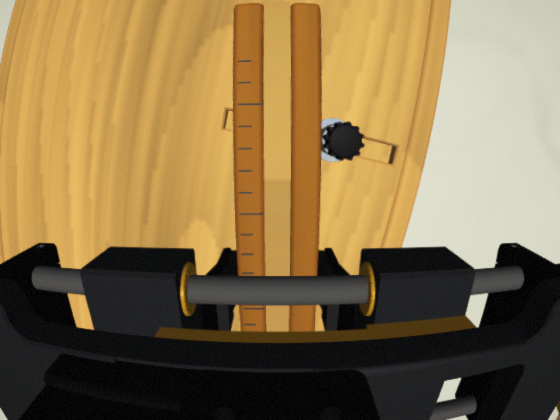

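The back edge is now at or almost at the stop (about 325,140), with no side load yet. I'll press on in small steps until contact shows in the force.

>>> jog_arm(delta_pos=[[0, 0, 0.03], [0, 0, 0.06], [0, 0, 0.1], [0, 0, 0.13], [0, 0, 0.16], [0, 0, 0.2], [0, 0, 0.24], [0, 0, 0.29], [0, 0, 0.29], [0, 0, 0.29]], angular=[[0, 0.003, 0], [0, 0.006, 0], [0, 0.009, 0], [0, 0.012, 0], [0, 0.015, 0], [0, 0.018, 0], [0, 0.022, 0], [0, 0.026, 0], [0, 0.026, 0], [0, 0.026, 0]], jaw=[1, 1, 1, 1, 1, 1, 1, 1, 1, 1])

```text
t: 12.5
ee_pos: [0.6343, 0.01, 0.0276]
orientation: [[-0.204, -0.006, 0.979], [-0.979, 0.001, -0.204], [0.0, -1.0, -0.006]]
contact_force: [-8.0, 6.0, 6.8]
width: 0.04
```

```bash
python3 - <<'E'
from m import *
s=arm.state();print(s['orientation'][:2,0],s['ee_pos'],s['contact_force'],s['torque'])
d=s['ee_pos'][:2]*1000-[614.5,-102];print(np.hypot(*d),np.degrees(np.arctan2(d[1],d[0])))
E
```

```text
[-0.2036 -0.9791] [0.6343 0.01   0.0276] [-7.9625  5.9519  6.7575] [1.235  1.5989 0.5631]
113.73204272021924 79.9973107134624
```

The tool has stopped (x moved 0.1 mm) and the force is -8 N, so the fence is against the stop. I'll ease the twist and load, open gently, and rise clear.

>>> jog_arm(delta_pos=[[0, 0, -0.05], [0, 0, -0.1], [0, 0, -0.15], [-0.05, 0, -0.18], [-0.05, 0, -0.18], [-0.05, 0, -0.18], [-0.05, 0, -0.18], [-0.05, 0, -0.18], [-0.05, 0, -0.18], [-0.05, 0, -0.18]], angular=[[0, -0.006, 0], [0, -0.012, 0], [0, -0.018, 0], [0, -0.022, 0], [0, -0.022, 0], [0, -0.022, 0], [0, -0.022, 0], [0, -0.022, 0], [0, -0.022, 0], [0, -0.022, 0]], jaw=[1, 1, 1, 1, 1, 0.1, 0, -0.2, -0.4, -0.5])

```text
t: 13.75
ee_pos: [0.6362, 0.0075, 0.0276]
orientation: [[-0.187, 0.001, 0.982], [-0.982, -0.001, -0.187], [0.001, -1.0, 0.001]]
contact_force: [0.2, 0.3, 0.7]
width: 0.0615
```

>>> jog_arm(delta_pos=[[0, 0, 0], [0, 0, 0], [0, -1, 0], [0, -4, 0], [0, -8, 0], [0, -12, 0], [0, -17, 0], [0, -17, 0], [0, -17, 0], [0, -17, 0]], angular=[[0, 0, 0], [0, 0, 0], [0, 0, 0], [0, 0, 0], [0, 0, 0], [0, 0, 0], [0, 0, 0], [0, 0, 0], [0, 0, 0], [0, 0, 0]], jaw=[-0.7, -0.7, -0.7, -0.7, -0.7, -0.7, -0.7, -0.7, -0.7, -0.7])

```text
t: 15.0
ee_pos: [0.6349, 0.0081, 0.1962]
orientation: [[-0.187, -0.003, 0.982], [-0.982, -0.0, -0.187], [0.001, -1.0, -0.003]]
contact_force: [-0.3, 0.6, -0.4]
width: 0.0739
```

```bash
cat > v.py <<'E'
from m import *
import sys
def fit(name):
    s=arm.state();print(s['t'],s['ee_pos'],s['contact_force'],s['width'])
    im,d=arm.grab_frame('wrist');save(name+'.png',im); P=wcloud(d,s); z=P[...,2]
    reg=(P[...,0]>.45)&(P[...,0]<.75)&(P[...,1]>-.2)&(P[...,1]<.25)
    def comps(m,n):
        k,lab,st,_=cv2.connectedComponentsWithStats(m.astype(np.uint8)); return [P[lab==i]*1000 for i in range(1,k) if st[i,4]>n]
    C=max(comps(reg&(abs(z-.044)<.005),15),key=len)[:,:2]
    r=cv2.minAreaRect(C.astype(np.float32)); print('rect',r)
    th=np.radians([t for t in (r[2],r[2]+90) if 60<t<120][0]); e=np.array([np.cos(th),np.sin(th)]); n=np.array([-e[1],e[0]])
    print('heading',np.degrees(th))
    hs=[(Q.mean(0),cv2.minEnclosingCircle(Q[:,:2].astype(np.float32))) for Q in comps(reg&(z>.0495)&(z<.065),15)]
    pin=min(hs,key=lambda h:np.hypot(*(h[0][:2]-[614.5,-102])));stop=min(hs,key=lambda h:np.hypot(*(h[0][:2]-[673,73])))
    print('pin',pin,'stop',stop)
    end=np.percentile(C@e,99.5); mid=np.dot(r[0],n)
    pc=np.array(pin[1][0]); sc=np.array(stop[1][0])
    print('pin at fence x',250-(end-pc@e),'y',pc@n-mid,' stop local',250-(end-sc@e),sc@n-mid,'(home 0,0; stop y -28)')
fit(sys.argv[1])
E
python3 v.py w5
```

```text
15.0 [0.6349 0.0081 0.1962] [-0.2719  0.6145 -0.3952] 0.0739218267993668
rect ((640.2279052734375, 38.8660888671875), (211.96458435058594, 42.43634033203125), 79.45995330810547)
heading 79.45995330810547
pin (array([ 614.8022, -102.4657,   52.3358]), ((614.861083984375, -101.68462371826172), 10.250435829162598)) stop (array([674.096 ,  73.1118,  57.9206]), ((674.3796997070312, 73.24591827392578), 8.318897247314453))
pin at fence x 2.861114023458299 y -0.7711047696974447  stop local 185.7274117912077 -27.286709230816314 (home 0,0; stop y -28)
```

View pics/w5.png

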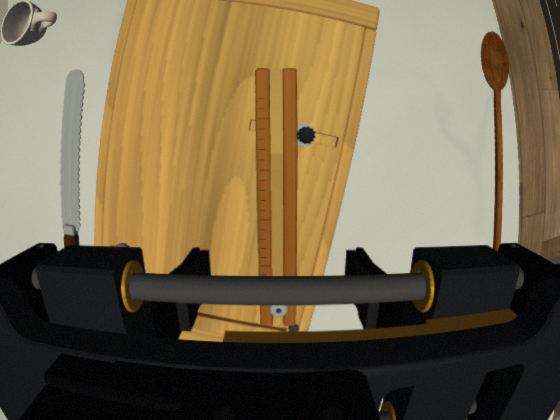

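```bash
python3 - <<'E'
from m import *
ds={}
for n in('side','scene'):
    im,d=arm.grab_frame(n);ds[n]=d
    if n=='side': save('side1.png',cv2.resize(im[150:270,230:370],None,fx=5,fy=5,interpolation=cv2.INTER_CUBIC))
    for t in('garlic','mug','loaf','salt_shaker'): print(n,t,[np.round(r['xyz'],4) for r in arm.look_for(n,t)][:1])
measure(ds)
E
```

```text
side garlic [array([ 0.4417, -0.043 ,  0.0606])]
side mug [array([0.6723, 0.0657, 0.0446])]
side loaf [array([0.4724, 0.3937, 0.0471])]
side salt_shaker [array([ 0.5765, -0.4213,  0.0542])]
scene garlic [array([ 0.4257, -0.0192,  0.0556])]
scene mug [array([0.3727, 0.3003, 0.0294])]
scene loaf [array([0.4459, 0.418 , 0.0537])]
scene salt_shaker [array([ 0.5658, -0.4044,  0.0459])]
side board z 0.024874466963775932 n 9895
 rect mm ((570.5093994140625, 46.748016357421875), (448.8563537597656, 280.51739501953125), 68.31686401367188)
 comp [308 178  31  72 985] ((638.9056396484375, 4.56365966796875), (283.4781188964844, 55.17243957519531), 79.69017028808594) 0.04465393934714723
 comp [200 161  21  10  65] ((381.1412658691406, 287.1977844238281), (63.49170684814453, 21.742605209350586), 10.405844688415527) 0.04477011280507803
 comp [250 234  19   8  42] ((445.1694030761719, -51.69599914550781), (47.33607482910156, 13.576848030090332), 2.2509372234344482) 0.04551006927186585
 high [  204     0   167   168 10198] [ 0.5592 -0.0403  0.4894] 0.673525466954324
 high [325 187   6   6  28] [0.671
[... 827 characters left out ...]
453125, -9.289203643798828), (44.576744079589844, 14.57080364227295), 41.200801849365234) 0.04201857617797661
 high [ 224    0  127  149 6205] [0.5726 0.0207 0.4372] 0.5998570423857887
 high [307 162   2   6  11] [ 0.619  -0.1472  0.0595] 0.0682955732588254
 high [310 162   2   6  11] [ 0.6155 -0.1554  0.0592] 0.06825462928526538
 high [292 171   7   5  21] [ 0.6087 -0.1025  0.0499] 0.052661485653725304
 high [229 175   6   5  27] [0.668  0.0732 0.0536] 0.057338970995200245
 high [289 209  22  20 286] [ 0.436  -0.0229  0.06  ] 0.08129275384849644
 high [318 223   3   7  14] [ 0.3948 -0.0569  0.0595] 0.07059205132129875
 high [322 223   3   7  14] [ 0.3909 -0.0664  0.0589] 0.06860290105147704
```

View pics/side1.png

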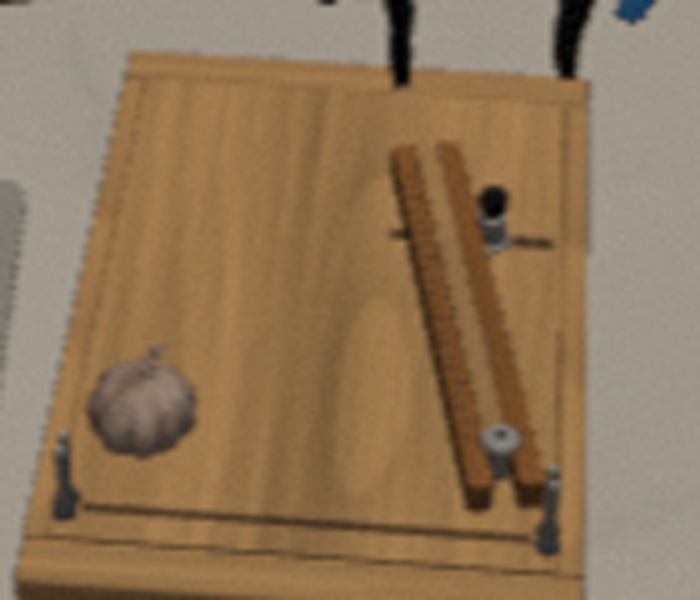

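The side view agrees: the fence back touches the stop base (490,240), the pin (500,440) is deep in the fork, and the garlic hasn't moved. Signing off.

```bash
python3 -c "
from h import *
print(arm.sign_off())"
```

```text
the job is handed in; nothing more can be done
None
```

The fence is fully home on its pin and its back lies against the stop. I handed the job in at about 16 s with the gripper open and about 17 cm clear; `sign_off` gives no verdict.

- **Slide home:** I gripped the bar and slid it about 13.6 mm along its length. A further 2 mm of push moved it only 0.1 mm and raised the force to 6 N, so it was up against the pin.
- **Swing:** I then turned it about 22° round the pin, pressing lightly inwards, until it stopped moving and the side force reached about 8 N. I eased the load before opening the fingers.

**Last checks**
- **Stop:** The heading is about 79.5–79.7° in all three cameras. The stop lies 27.3 mm from the bar's centreline where contact would be 28 mm, within camera error. In the side view the back touches the stop.
- **Pin (disagrees):** The wrist camera put the pin 2.9 mm along the bar, but the slot only allows 0.5 mm. I took this as a camera bias of 2–3 mm and trusted the force contact.
- **Other things:** The garlic's measured position changed by less than 0.5 mm between the first and last views. The bread's detections agreed within 3 mm.
- **Cup (disagrees):** The scene camera found it within 4 mm of its first place. The last side-camera detection of it was really the stop, so I ignored it.
- **Salt shaker:** The side camera found it 5 mm from its first reading, about detector error; the scene camera had no first reading to compare. The arm passed at least 10 cm above it.

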